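# Find the slack spring clip

### The job

One of the three leaf-spring clips on the check stands has gone slack. Press each leaf on its blue button with about 6 N for a moment, never more than 12 N, and see where it leaves its drag pointer (do not touch the pointers): beside green is sound, beside red is slack. Lay back the red reject tab of the slack one once its pointer has shown it, leave the other two tabs up, and do not disturb the things standing around.

Things in the scene. Friction and masses are not known exactly. Their poses are not given: they have to be found in the camera images.
- stand_a: Check stand, fixed; all three look alike and which is where varies. Grey base 190 x 64 x 10 mm; origin on the bench, 85 mm behind its front edge; x from the white scale plate (76 mm high, at x = -68 mm) to the aluminium clamp block at the back (front face at x = +55 mm, screw tops 75 mm up), z up. Neighbours stand about 170 mm apart in y.
- pointer_a (a joint): Drag pointer of stand_a, m downwards: the leaf's tip pushes it down (about 2.2 times the dome's travel) and it stays at the farthest point reached. 0 to 0.0045 plain white, 0.0045 to 0.016 beside green (sound at 6 N), 0.016 and more beside red (slack at 6 N). Starts at 0 to 0.001; ends at 0.037.
- tab_a (a joint): Red reject tab of stand_a, rad: 0 upright, 1.5 laid back flat (top swings to the stand's +x). Starts 0 to 0.2, stays where left; about 1 N at its top moves it. 4 mm thick, 28 wide, 32 tall; hinge line along the stand's y at x = +78 mm, 75 mm above the bench; upright, its top is at 107 mm.
- stand_b: Check stand, fixed; all three look alike and which is where varies. Grey base 190 x 64 x 10 mm; origin on the bench, 85 mm behind its front edge; x from the white scale plate (76 mm high, at x = -68 mm) to the aluminium clamp block at the back (front face at x = +55 mm, screw tops 75 mm up), z up. Neighbours stand about 170 mm apart in y.
- pointer_b (a joint): Drag pointer of stand_b, m downwards: the leaf's tip pushes it down (about 2.2 times the dome's travel) and it stays at the farthest point reached. 0 to 0.0045 plain white, 0.0045 to 0.016 beside green (sound at 6 N), 0.016 and more beside red (slack at 6 N). Starts at 0 to 0.001; ends at 0.037.
- tab_b (a joint): Red reject tab of stand_b, rad: 0 upright, 1.5 laid back flat (top swings to the stand's +x). Starts 0 to 0.2, stays where left; about 1 N at its top moves it. 4 mm thick, 28 wide, 32 tall; hinge line along the stand's y at x = +78 mm, 75 mm above the bench; upright, its top is at 107 mm.
- stand_c: Check stand, fixed; all three look alike and which is where varies. Grey base 190 x 64 x 10 mm; origin on the bench, 85 mm behind its front edge; x from the white scale plate (76 mm high, at x = -68 mm) to the aluminium clamp block at the back (front face at x = +55 mm, screw tops 75 mm up), z up. Neighbours stand about 170 mm apart in y.
- pointer_c (a joint): Drag pointer of stand_c, m downwards: the leaf's tip pushes it down (about 2.2 times the dome's travel) and it stays at the farthest point reached. 0 to 0.0045 plain white, 0.0045 to 0.016 beside green (sound at 6 N), 0.016 and more beside red (slack at 6 N). Starts at 0 to 0.001; ends at 0.037.
- tab_c (a joint): Red reject tab of stand_c, rad: 0 upright, 1.5 laid back flat (top swings to the stand's +x). Starts 0 to 0.2, stays where left; about 1 N at its top moves it. 4 mm thick, 28 wide, 32 tall; hinge line along the stand's y at x = +78 mm, 75 mm above the bench; upright, its top is at 107 mm.
- timer: Bystander: white bench timer, 64 x 64 x 18 mm, lying; origin under its middle.
- marker: Bystander: red marker pen, 16 x 133 x 18 mm, lying; origin under its middle.
- reagent: Bystander: white reagent bottle with blue cap, 48 mm across, 98 mm tall; origin under its middle.
- amber: Bystander: brown reagent bottle with black cap, 56 mm across, 116 mm tall; origin under its middle.
- dropper: Bystander: small white bottle with red cap, 33 mm across, 72 mm tall; origin under its middle.
- cup: Bystander: white specimen cup, 65 mm across, 64 mm tall; origin under its middle.
- button_a: Blue domed button at mid-span of stand_a's leaf, 16 mm across; origin in the leaf, 9 mm under the dome's top (top about 70 mm above the bench unloaded). It sinks as the leaf bends. Which leaf is stiff is not known beforehand: 6 N bends a sound one about 3 mm at the dome, a slack one about 10 mm.
- button_b: Blue domed button at mid-span of stand_b's leaf, 16 mm across; origin in the leaf, 9 mm under the dome's top (top about 70 mm above the bench unloaded). It sinks as the leaf bends. Which leaf is stiff is not known beforehand: 6 N bends a sound one about 3 mm at the dome, a slack one about 10 mm.
- button_c: Blue domed button at mid-span of stand_c's leaf, 16 mm across; origin in the leaf, 9 mm under the dome's top (top about 70 mm above the bench unloaded). It sinks as the leaf bends. Which leaf is stiff is not known beforehand: 6 N bends a sound one about 3 mm at the dome, a slack one about 10 mm.
- leaf_a: Bright spring-steel leaf of stand_a with its button, 115 x 24 x 2 mm, 61 mm above the bench, clamped at the back, free at its tip by the scale; origin at the clamped root, 57.5 mm behind the button.
- leaf_b: Bright spring-steel leaf of stand_b with its button, 115 x 24 x 2 mm, 61 mm above the bench, clamped at the back, free at its tip by the scale; origin at the clamped root, 57.5 mm behind the button.
- leaf_c: Bright spring-steel leaf of stand_c with its button, 115 x 24 x 2 mm, 61 mm above the bench, clamped at the back, free at its tip by the scale; origin at the clamped root, 57.5 mm behind the button.
- needle_a: The moving black drag pointer of stand_a: a bar 5 mm wide and 4 mm high through the scale's slot, with a 30 mm cross needle in front of the scale; origin on its top face in the slot, about 60 mm above the bench at the start. Not to be touched.
- needle_b: The moving black drag pointer of stand_b: a bar 5 mm wide and 4 mm high through the scale's slot, with a 30 mm cross needle in front of the scale; origin on its top face in the slot, about 60 mm above the bench at the start. Not to be touched.
- needle_c: The moving black drag pointer of stand_c: a bar 5 mm wide and 4 mm high through the scale's slot, with a 30 mm cross needle in front of the scale; origin on its top face in the slot, about 60 mm above the bench at the start. Not to be touched.

How it is judged:
On the way:
1. the slack leaf is held down on its button with the set force (4.5 to 9 N) and its pointer has come to the red band (((contact force between the fingers and button_a between 4.5 and 9 N and value of joint pointer_a above 0.016 m) or (contact force between the fingers and button_b between 4.5 and 9 N and value of joint pointer_b above 0.016 m) or (contact force between the fingers and button_c between 4.5 and 9 N and value of joint pointer_c above 0.016 m))), for 0.3 s.
At the end, for the whole second after the job is handed in: Every drag pointer has been driven at least 4.5 mm down; the slack clip's pointer stands in the red band (beyond 16 mm) and its reject tab is laid back (beyond 1.2 rad); the other two pointers stand in the green band (4.5 to 16 mm) with their tabs up (under 0.5 rad) (((value of joint pointer_a above 0.016 m and value of joint tab_a above 1.2 rad) or (value of joint pointer_a between 0.0045 and 0.016 m and value of joint tab_a below 0.5 rad)) and ((value of joint pointer_b above 0.016 m and value of joint tab_b above 1.2 rad) or (value of joint pointer_b between 0.0045 and 0.016 m and value of joint tab_b below 0.5 rad)) and ((value of joint pointer_c above 0.016 m and value of joint tab_c above 1.2 rad) or (value of joint pointer_c between 0.0045 and 0.016 m and value of joint tab_c below 0.5 rad)) and value of joint any of pointer_a, pointer_b, pointer_c above 0.016 m); the robot touches nothing.
It fails at once if a leaf or its button is pressed with more than 12 N (contact force between the fingers and leaf_a above 12 N or contact force between the fingers and leaf_b above 12 N or contact force between the fingers and leaf_c above 12 N).
It fails at once if a reject tab is laid back on a clip whose pointer has not shown red ((value of joint tab_a above 0.8 rad and value of joint pointer_a below 0.016 m) or (value of joint tab_b above 0.8 rad and value of joint pointer_b below 0.016 m) or (value of joint tab_c above 0.8 rad and value of joint pointer_c below 0.016 m)).
It fails at once if a drag pointer is pushed by hand (contact force between the fingers and needle_a above 0.5 N or contact force between the fingers and needle_b above 0.5 N or contact force between the fingers and needle_c above 0.5 N).
It fails at once if a bystander is moved more than 30 mm (distance of any of timer, marker, reagent, amber, dropper, cup from where it was at the start of the episode above 0.03 m).
It also fails if it takes over 56 s, if anything falls off the work surface, if the arm or the gripper's body presses on something with over 40 N, if the wrist force passes 120 N, or if a joint passes its speed limit or range.

### The arm

A 6-joint arm with a two-finger parallel gripper is mounted at the origin on a cart in front of the work surface, level with it; the furniture and walls round the work are solid. World frame = base frame: x ahead of the robot, y to its left, z up, the work surface at z = 0. Lengths are in m, angles in rad, forces in N, time in s.
With the tool pointing down it reaches from about 0.35 to 0.775 m from the base axis. Payload 7.3 kg.
Tool frame: the origin (TCP) lies midway between the tips of the shut fingers; the grasp point (between the pads) lies 19 mm behind it (arm.grip_depth is the distance from the TCP to the grasp point, in m); y points along the fingers, x is the direction in which the jaws open and shut, and the axes are right-handed (so a half turn about y gives the same grasp; the last joint's range is limited). The gripper opens to 92 mm and grips with 3 to 60 N. Pads are 19 mm wide; open, the fingers measure 130 mm over their backs; the gripper's body (75 mm by 190 mm) begins 47 mm behind the grasp point.
Start: joints at [-1.435, 0.342, 1.524, -0, 1.275, -0.146], TCP at [0.146, -0.504, 0.227] pointing down, gripper open.
Joint ranges: [-2.53, 2.53], [-0.77, 2.02], [0.04, 2.7], [-1, 4.14], [0.28, 2.66], [-3.11, 3.11]. Speed limits (rad/s): [2.57, 2.57, 3.14, 3.14, 3.14, 3.14].

### API

Orientations are given as a rotation vector (axis times angle).
In Python, from plant import arm gives the robot as it stands.
- The arm moves only by the shell command python3 -m jog 'ROWS' [FORCE]. ROWS is JSON, one flat list of numbers, 7 for each row, row after row: the opening, from 0 (shut) to 1 (fully open), then the shift along the tool's x, y, z in mm, then the turn, a rotation vector about the tool's x, y, z in rad. A call has 1 to 10 rows; each row is the pose to reach, as a shift and turn from the pose commanded when the call began, along the tool's axes at that moment; what a row does not reach only later rows make up. A row lasts 1/8 s, in which the tool goes at most 62.5 mm and 10.7 degrees, less where a joint would pass 70% of its speed; a pose out of reach is approached as far as the arm can. A call with a gripper value outside its range is refused whole. The fingers move at their own pace and stop on an object; FORCE is the grip in N (left out, the last holds). Time passes only in rows, so rows that repeat a pose let the fingers close. It gives the time, the measured TCP pose, the force and the opening at its end, in the units of the state.
- arm.sense(): the state, without advancing time (a new reading comes with each control period).
- arm.grab_frame(name): name is "side" or "top"; returns a dict with "color" (420x560x3 uint8, red, green, blue), "mtx" (3x3 intrinsics, pixels), "R" (3x3) and "t" (3): a world point X has camera coordinates R X + t. Camera axes: x right, y down, z forward; pixel columns grow to the right and rows downward; lengths in m; the calibration is good to about 2 mm. A picture is of the moment at which its call begins. There is no depth.
- arm.hand_in(): hands the job in, once; it reports no verdict.
Trained networks look in the newest picture that a camera, given by its name, has taken for a name from the list of things; names that differ only in an ending like _2 or _b are one class to them, and where a whole thing is asked for, a point or a joint stands for the part that bears it (a point fixed in the world has none). Each returns a list of dicts, best first, with "conf" (0 to 1); they miss things now and then, are a little off and sometimes report something else, mostly with a low value. They report only what shows in the picture. A call takes as long as a camera call.
- arm.spot_in(camera, name): "bbox" ([left, top, right, bottom] in pixels, round what is visible of it).
- arm.cut_out(camera, name): "mask" (420x560 bool, what is visible of it) and "bbox" ([left, top, right, bottom] in pixels, round what is visible of it).
- arm.tip_of(camera, name): "position" ([column, row] in pixels: a listed point, or the origin of a listed thing).
The state is a dict: "t": time; "joint_pos": joint angles; "joint_velocities": joint speeds; "joint_torque": joint torques, N m; "tool_pos": TCP position; "tool_rot": TCP orientation; "contact_force": force on the tool from outside, world axes, zero at the start; "moment": the same for the moment, N m; "gripper_width": opening from 0.0 (shut) to 1.0 (fully open).
Only numpy, scipy, OpenCV 4.12 (cv2) and the standard library are available. Lean on these libraries where they do the work, as an engineer would, in place of code of your own. Each camera call takes 0.05 s, during which the arm holds its last target.

## Working session

There is one attempt and no reset: what is moved stays moved. The work goes in short steps, Python scripts to look and compute and a shell command to move; the robot and the scene stay as the last step left them, time stands still between calls to the robot, and variables do not carry over. Pictures are saved under pics/ and viewed, and the job is handed in when it is done.

```bash
ls; mkdir -p pics; python3 - <<'E'
from plant import arm
import cv2
for n in("side","top"):
    f=arm.grab_frame(n); cv2.imwrite(f"pics/{n}0.png",f["color"][:,:,::-1]); print(n,f["mtx"],f["R"],f["t"])
    for k in("stand_a","button_a","tab_a","needle_a","leaf_a","timer","marker","reagent","amber","dropper","cup"):
        print(k,[(round(d["conf"],2),[round(float(v)) for v in d["position"]]) for d in arm.tip_of(n,k)])
print(arm.sense())
E
```

```text
pics
side [[445.25004104   0.         281.586059  ]
 [  0.         445.25004104 204.92552395]
 [  0.           0.           1.        ]] [[ 0.84793856 -0.53008959  0.00228584]
 [-0.20940987 -0.33893006 -0.91720986]
 [ 0.48697814  0.77725893 -0.39839786]] [-0.49213512  0.18703348  1.02613774]
stand_a [(0.83, [276, 232]), (0.72, [228, 215]), (0.59, [291, 264])]
button_a [(0.62, [291, 259]), (0.6, [277, 209]), (0.57, [290, 238])]Traceback (most recent call last):
  File "<stdin>", line 6, in <module>
ValueError: it knows: amber, button, cup, dropper, leaf, marker, needle, reagent, stand, timer
```

```bash
python3 - <<'E'
from plant import arm
import cv2
for n in("side","top"):
    f=arm.grab_frame(n); cv2.imwrite(f"pics/{n}1.png",f["color"][:,:,::-1]); 
    if n=="top":print(n,f["mtx"],f["R"],f["t"])
    for k in("stand","button","needle","leaf","timer","marker","reagent","amber","dropper","cup"):
        print(k,[(round(d["conf"],2),[round(float(v)) for v in d["position"]]) for d in arm.tip_of(n,k)])
print(arm.sense())
E
```

```text
stand [(0.8, [293, 261]), (0.64, [278, 229]), (0.63, [230, 216])]
button [(0.52, [289, 240]), (0.38, [276, 211])]
needle [(0.2, [315, 207])]
leaf [(0.69, [310, 236]), (0.67, [300, 208])]
timer [(0.62, [276, 232]), (0.16, [355, 222])]
marker [(0.97, [282, 303]), (0.17, [277, 231])]
reagent [(0.85, [317, 206])]
amber [(0.78, [354, 223]), (0.58, [246, 194])]
dropper [(0.66, [369, 269])]
cup [(0.75, [339, 289]), (0.48, [312, 237])]
top [[406.90697583   0.         279.01302189]
 [  0.         406.90697583 214.79297975]
 [  0.           0.           1.        ]] [[-2.61832146e-03 -9.99832597e-01  1.81086119e-02]
 [-9.80957004e-01 -9.48801454e-04 -1.94222695e-01]
 [ 1.94207363e-01 -1.82723071e-02 -9.80790305e-01]] [-0.03597515  0.56136761  1.32311092]
stand [(0.94, [220, 240]), (0.64, [271, 218]), (0.64, [319, 240])]
button [(0.59, [219, 238]), (0.52, [320, 235]), (0.39, [275, 214])]
needle [(0.59, [221, 220]), (0.31, [224, 242])]
leaf [(0.73, [326, 219]), (0.48, [275, 200]), (0.3, [319, 237])]
timer [(0.88, [173, 277])]
marker [(0.73, [288, 157])]
reagent [(0.59, [221, 221]), (0.58, [248, 165])]
amber [(0.8, [291, 158])]
dropper [(0.43, [356, 199])]
cup [(0.67, [356, 198]), (0.52, [365, 229])]
{'t': 1.25, 'joint_pos': array([-1.43500449e+00,  3.41942879e-01,  1.52411416e+00, -1.66630767e-06,
        1.27542180e+00, -1.46011825e-01]), 'joint_velocities': array([-0.00136169, -0.00142085, -0.00055501,  0.00079621, -0.00031919,
        0.00203091]), 'joint_torque': array([-4.42863611e-04, -4.31131947e+01, -2.44478506e+01,  7.17476313e-02,
        4.83534217e-02, -2.41274009e-06]), 'tool_pos': array([ 0.14601215, -0.50429245,  0.22676522]), 'tool_rot': array([-1.32951338,  0.99908664, -0.9992179 ]), 'contact_force': array([-0.1842427 , -0.61358544, -0.7911171 ]), 'moment': array([-0.02436244, -0.02400903, -0.01451256]), 'gripper_width': 1.0023323018595143}
```

View pics/side0.png

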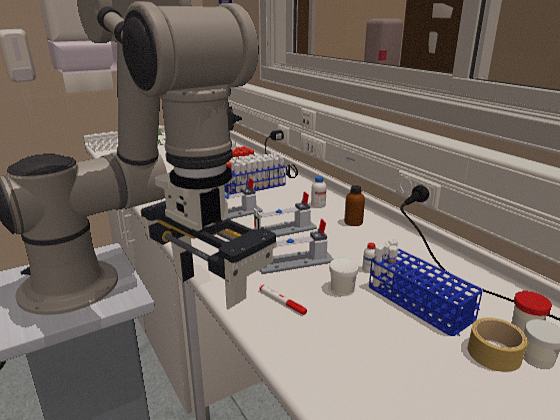

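```bash
ls pics
```

```text
side0.png
side1.png
top1.png
```

View pics/top1.png

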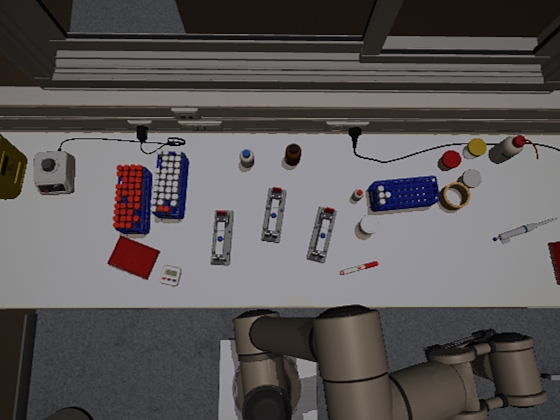

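```bash
cat > h.py <<'E'
import numpy as np,cv2
from scipy.spatial.transform import Rotation as Ro
def cen(f): return -f["R"].T@f["t"]
def ray(f,p):
    return f["R"].T@np.linalg.inv(f["mtx"])@np.array([p[0],p[1],1.])
def onz(f,p,z):
    c=cen(f);d=ray(f,p);return c+d*(z-c[2])/d[2]
def proj(f,X):
    q=f["mtx"]@(f["R"]@np.asarray(X,float)+f["t"]);return q[:2]/q[2]
def tri(f,p,g,q):
    a,b=cen(f),cen(g);u=ray(f,p);v=ray(g,q)
    s=np.linalg.lstsq(np.c_[u,-v],b-a,rcond=None)[0]
    P,Q=a+u*s[0],b+v*s[1];return (P+Q)/2,np.linalg.norm(P-Q)*1000
E
python3 - <<'E'
from plant import arm
from h import *
import pickle
s=arm.sense();print(Ro.from_rotvec(s["tool_rot"]).as_matrix().round(3))
F={n:arm.grab_frame(n) for n in("side","top")};pickle.dump(F,open("f.pkl","wb"))
for n,(a,b,c,d),k in(("side",(225,170,345,280),6),("top",(195,180,345,275),5)):
    im=F[n]["color"];print(n,cen(F[n]).round(3))
    cv2.imwrite(f"pics/{n}_crop.png",cv2.resize(im[b:d,a:c,::-1],None,fx=k,fy=k,interpolation=cv2.INTER_CUBIC))
    h=cv2.cvtColor(im,cv2.COLOR_RGB2HSV)
    for nm,m in(("blue",cv2.inRange(h,(100,120,60),(125,255,255))),("red",cv2.inRange(h,(0,150,90),(8,255,255))|cv2.inRange(h,(172,150,90),(180,255,255)))):
        N,l,st,ce=cv2.connectedComponentsWithStats(m)
        for i in range(1,N):
            if a<ce[i][0]<c and b<ce[i][1]<d and st[i,4]>2: print(nm,st[i],ce[i].round(2))
for z in(0.07,):
    for p in((219,238),(320,237),(275,214)):print(onz(F["top"],p,z).round(3))
E
```

```text
[[ 0.278  0.     0.961]
 [-0.961 -0.     0.278]
 [ 0.    -1.    -0.   ]]
side [-0.043 -0.995  0.581]
blue [254 165  31  26 139] [269.01 178.57]
blue [231 171  24  15  57] [242.   175.04]
blue [271 174  14   5  21] [277.76 176.76]
blue [315 176   8   6  39] [318.9  178.79]
blue [254 179   5   4   8] [256.5  180.62]
blue [260 179   4   2   6] [261.83 179.67]
blue [232 181   7   6  19] [233.95 183.63]
blue [225 183  12  11  58] [229.64 189.02]
blue [240 182   3   3   6] [240.67 183.33]
blue [225 194   4   4  11] [226.27 195.82]
blue [276 210   6   3  13] [278.62 211.08]
blue [287 239   7   4  18] [290.   240.56]
red [248 177   5  12  43] [250.33 182.91]
red [303 192   6  12  49] [305.12 197.43]
red [315 192   3   2   4] [316.  192.5]
red [319 193   4   1   4] [320.5 193. ]
red [319 219   7  14  61] [322.03 225.72]
red [255 221   1   6   6] [255.  223.5]
top [ 0.294 -0.011  1.407]
blue [271 213   5   4  14] [273.29 214.86]
blue [321 233   4   5  16] [322.5 235. ]
blue [218 237   4   4  14] [219.5  238.29]
red [278 188   3   1   3] [279. 188.]
red [327 208   4   1   4] [328.5 208. ]
red [218 211   7   2   8] [221.25 211.12]
red [342 271   2   3   3] [342.67 272.  ]
[0.48  0.162 0.07 ]
[ 0.483 -0.172  0.07 ]
[ 0.561 -0.023  0.07 ]
```

View pics/side_crop.png

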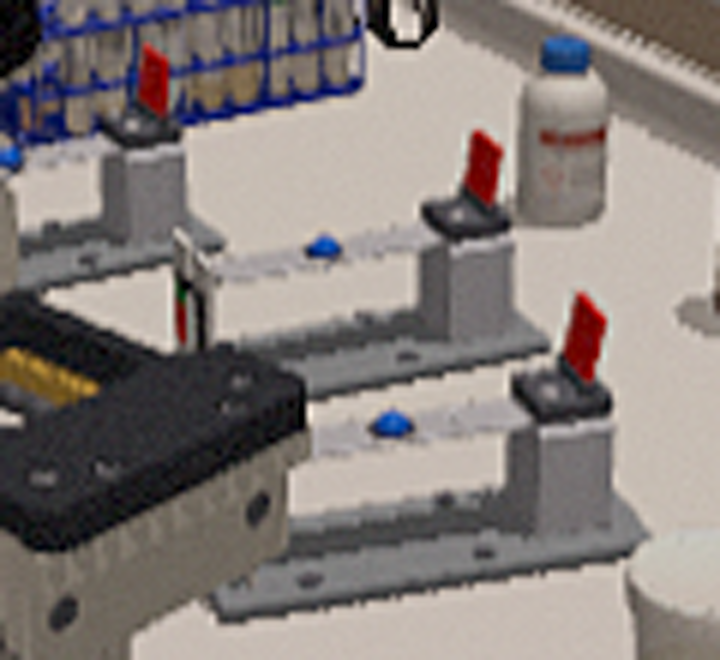

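View pics/top_crop.png

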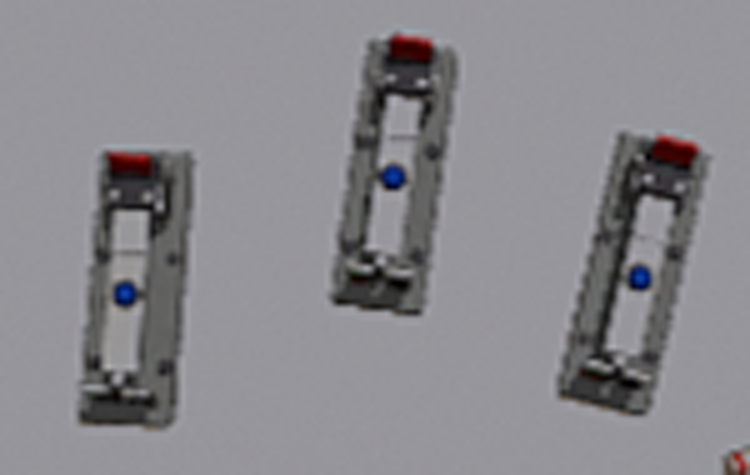

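```bash
python3 - <<'E'
from h import *
import pickle
F=pickle.load(open("f.pkl","rb"));T,S=F["top"],F["side"]
for nm,bt,bs,rt,rs in(("L",(219.6,238.4),(226.5,196),(220.6,212),(250.3,182.9)),("M",(273.4,215),(278.6,211.1),(277,189.2),(305.1,197.4)),("R",(322.7,235.2),(290,240.6),(329.5,210),(322,225.7))):
    B,e=tri(T,bt,S,bs);H,e2=tri(T,rt,S,rs)
    B2=onz(T,bt,.068);H2=onz(T,rt,.095)
    print(nm,"btn",B.round(4),round(e,1),B2.round(4),"tab",H.round(4),round(e2,1),H2.round(4))
    d=H2-B2;print("  yaw deg",np.degrees(np.arctan2(d[1],d[0])).round(1),"dist",np.hypot(*d[:2]).round(4), "tool-yaw now",16.1)
E
```

```text
L btn [0.4807 0.1606 0.0643] 2.6 [0.479  0.1606 0.068 ] tab [0.5632 0.1565 0.0922] 0.0 [0.5627 0.1561 0.095 ]
  yaw deg -3.1 dist 0.0838 tool-yaw now 16.1
M btn [ 0.5591 -0.0175  0.0636] 0.3 [ 0.5581 -0.0174  0.068 ] tab [ 0.6413 -0.0293  0.0919] 0.3 [ 0.6404 -0.0292  0.095 ]
  yaw deg -8.2 dist 0.0831 tool-yaw now 16.1
R btn [ 0.4906 -0.1822  0.0633] 0.4 [ 0.4897 -0.1815  0.068 ] tab [ 0.571  -0.2034  0.0921] 1.3 [ 0.5698 -0.2026  0.095 ]
  yaw deg -14.7 dist 0.0828 tool-yaw now 16.1
```

```bash
python3 - <<'E'
from h import *
import pickle
F=pickle.load(open("f.pkl","rb"));T=F["top"]
# stand outlines: yaw from minAreaRect of light leaf etc
im=T["color"]; 
for (a,b,c,d) in((208,206,238,270),(258,183,290,246),(303,203,341,268)):
    cr=im[b:d,a:c].astype(int); g=cr.sum(2)/3; sp=cr.max(2)-cr.min(2)
    bg=np.median(g[:3]); m=(abs(g-np.median(im[190:200,230:250].sum(2)/3))>12).astype(np.uint8)
    N,l,st,ce=cv2.connectedComponentsWithStats(m);i=1+np.argmax(st[1:,4])
    p=np.argwhere(l==i)[:,::-1]+[a,b]
    box=cv2.boxPoints(cv2.minAreaRect(p.astype(np.float32)))
    w=np.array([onz(T,q,.01)[:2] for q in box]);print(st[i],w.round(3).tolist(),w.mean(0).round(3))
    e=[w[1]-w[0],w[2]-w[1]];
    for v in e:print(np.linalg.norm(v).round(3),np.degrees(np.arctan2(v[1],v[0])).round(1))
E
```

```text
[  2   4  24  56 968] [[0.397, 0.201], [0.593, 0.191], [0.587, 0.12], [0.391, 0.131]] [0.492 0.161]
0.196 -2.8
0.072 -94.6
[  2   3  27  58 933] [[0.479, 0.029], [0.678, 0.003], [0.668, -0.067], [0.469, -0.039]] [ 0.573 -0.019]
0.2 -7.7
0.071 -98.3
[  3   3  32  58 958] [[0.416, -0.125], [0.609, -0.177], [0.591, -0.245], [0.399, -0.192]] [ 0.504 -0.185]
0.2 -14.9
0.071 -104.3
```

```bash
python3 -m jog '[0,-27,0,53,0,0.07,0, 0,-54,0,105,0,0.14,0, 0,-80,0,158,0,0.21,0, 0,-107,0,210,0,0.27,0, 0,-134,10,263,0,0.34,0, 0,-160,30,315,0,0.41,0, 0,-187,55,368,0,0.48,0, 0,-214,80,420,0,0.539,0, 0,-214,97,420,0,0.539,0, 0,-214,97,420,0,0.539,0]' 20
python3 - <<'E'
from plant import arm
from h import *
s=arm.sense();print(s)
print(Ro.from_rotvec(s["tool_rot"]).as_matrix().round(3))
im=arm.grab_frame("side");cv2.imwrite("pics/s2.png",cv2.resize(im["color"][150:300,200:360,::-1],None,fx=5,fy=5,interpolation=cv2.INTER_CUBIC)[:600])
E
```

```text
t: 2.6
tool_pos: [0.4894, -0.1809, 0.1284]
tool_rot: [-1.079, 1.398, -1.393]
contact_force: [-0.7, -1.2, 0.6]
gripper_width: 0.009
{'t': 2.6, 'joint_pos': array([-5.00838819e-01,  4.39100184e-01,  1.67021927e+00, -2.05637348e-04,
        1.03557122e+00,  1.32557489e+00]), 'joint_velocities': array([-0.03074622, -0.03609028, -0.02688758, -0.0003416 ,  0.0179784 ,
       -0.00308771]), 'joint_torque': array([  0.96908044, -43.71987104, -20.81562281,   0.12188436,
        -0.31200034,   0.06010594]), 'tool_pos': array([ 0.48943579, -0.18088017,  0.12839617]), 'tool_rot': array([-1.07888767,  1.39782691, -1.39262503]), 'contact_force': array([-0.6784845 , -1.17075789,  0.59900323]), 'moment': array([0.02087991, 0.05837462, 0.03520203]), 'gripper_width': 0.00900172131105058}
[[-0.253 -0.003  0.968]
 [-0.968  0.001 -0.253]
 [-0.001 -1.    -0.003]]
```

View pics/s2.png

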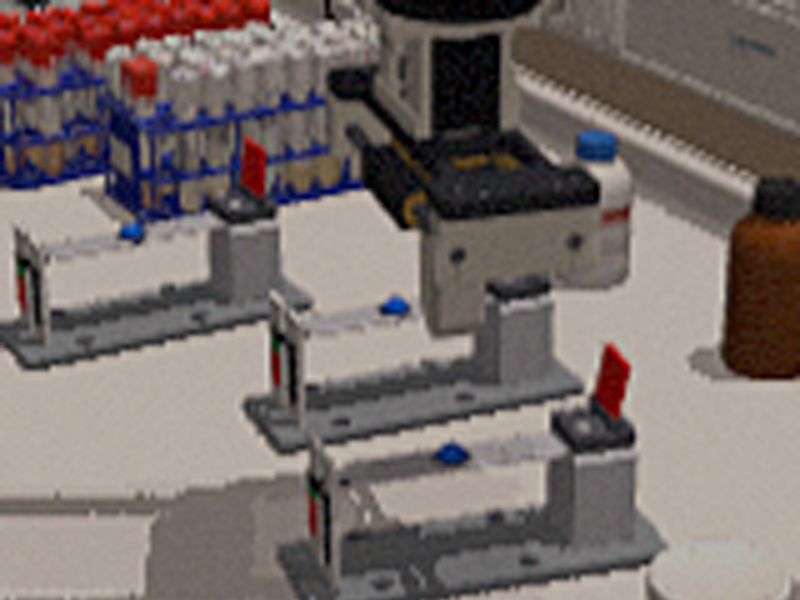

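```bash
python3 -m jog '[0,0,30,0,0,0,0, 0,0,48,0,0,0,0, 0,0,54,0,0,0,0, 0,0,54,0,0,0,0, 0,0,54,0,0,0,0]'
python3 -c "
from plant import arm
print(arm.sense()['contact_force'],arm.sense()['tool_pos'])"
python3 -m jog '[0,0,1,0,0,0,0, 0,0,2,0,0,0,0, 0,0,3,0,0,0,0, 0,0,4,0,0,0,0, 0,0,4,0,0,0,0, 0,0,4,0,0,0,0]'
```

```text
t: 3.28
tool_pos: [0.4905, -0.1825, 0.0768]
tool_rot: [-1.075, 1.395, -1.398]
contact_force: [-0.2, 0.2, -0.6]
gripper_width: 0.005
[-0.20094892  0.17918041 -0.55173109] [ 0.49046316 -0.18254162  0.07679962]
t: 4.03
tool_pos: [0.49, -0.1819, 0.0717]
tool_rot: [-1.076, 1.396, -1.396]
contact_force: [-0.9, 0.4, -0.7]
gripper_width: 0.002
```

```bash
python3 -m jog '[0,0,1,0,0,0,0, 0,0,2,0,0,0,0, 0,0,3,0,0,0,0, 0,0,3,0,0,0,0]'; python3 -m jog '[0,0,1,0,0,0,0, 0,0,1,0,0,0,0]';
```

```text
t: 4.53
tool_pos: [0.4899, -0.182, 0.0687]
tool_rot: [-1.077, 1.396, -1.396]
contact_force: [-0.1, 0.6, -0.5]
gripper_width: 0.0
t: 4.78
tool_pos: [0.4898, -0.1819, 0.0677]
tool_rot: [-1.077, 1.396, -1.396]
contact_force: [-1.1, 0.2, 2.0]
gripper_width: 0.008
```

```bash
python3 -m jog '[0,0,0,0,0,0,0, 0,0,0,0,0,0,0]'; python3 -m jog '[0,0,1,0,0,0,0, 0,0,1,0,0,0,0, 0,0,1,0,0,0,0]';
```

```text
t: 5.03
tool_pos: [0.4899, -0.1819, 0.0677]
tool_rot: [-1.076, 1.396, -1.396]
contact_force: [-0.7, 0.4, 0.6]
gripper_width: 0.003
t: 5.4
tool_pos: [0.4899, -0.1819, 0.0667]
tool_rot: [-1.077, 1.396, -1.396]
contact_force: [-1.9, 0.7, 2.5]
gripper_width: 0.005
```

```bash
cat > fz.py <<'E'
from plant import arm
import numpy as np,sys
n=int(sys.argv[1]) if len(sys.argv)>1 else 4
v=[]
for i in range(n):
    arm.grab_frame("side");v.append(arm.sense()["contact_force"][2])
s=arm.sense();print("fz",np.mean(v).round(2),np.std(v).round(2),s["tool_pos"].round(4),round(s["t"],2))
E
python3 fz.py 4; python3 -m jog '[0,0,0.5,0,0,0,0, 0,0,1,0,0,0,0, 0,0,1,0,0,0,0]';python3 fz.py 4
```

```text
fz 1.98 0.47 [ 0.4899 -0.182   0.0667] 5.6
t: 5.98
tool_pos: [0.4899, -0.1819, 0.0657]
tool_rot: [-1.076, 1.396, -1.396]
contact_force: [-2.2, 0.8, 3.0]
gripper_width: 0.005
fz 2.77 0.37 [ 0.4899 -0.1819  0.0657] 6.17
```

```bash
python3 -m jog '[0,0,0.5,0,0,0,0, 0,0,1,0,0,0,0, 0,0,1.5,0,0,0,0, 0,0,1.5,0,0,0,0]';python3 fz.py 4
```

```text
t: 6.68
tool_pos: [0.4898, -0.1819, 0.0642]
tool_rot: [-1.077, 1.396, -1.396]
contact_force: [-2.6, 2.0, 4.0]
gripper_width: 0.008
fz 3.51 0.23 [ 0.4899 -0.182   0.0642] 6.88
```

```bash
python3 -m jog '[0,0,1,0,0,0,0, 0,0,2,0,0,0,0, 0,0,3,0,0,0,0, 0,0,4,0,0,0,0, 0,0,4.5,0,0,0,0, 0,0,4.5,0,0,0,0]';python3 fz.py 6
python3 - <<'E'
from plant import arm
from h import *
im=arm.grab_frame("side");cv2.imwrite("pics/s3.png",cv2.resize(im["color"][150:300,200:360,::-1],None,fx=5,fy=5,interpolation=cv2.INTER_CUBIC)[:600])
E
```

```text
t: 7.62
tool_pos: [0.4898, -0.1819, 0.0598]
tool_rot: [-1.077, 1.396, -1.396]
contact_force: [-4.7, 1.1, 6.0]
gripper_width: 0.006
fz 6.08 0.47 [ 0.4898 -0.1819  0.0598] 7.92
```

View pics/s3.png

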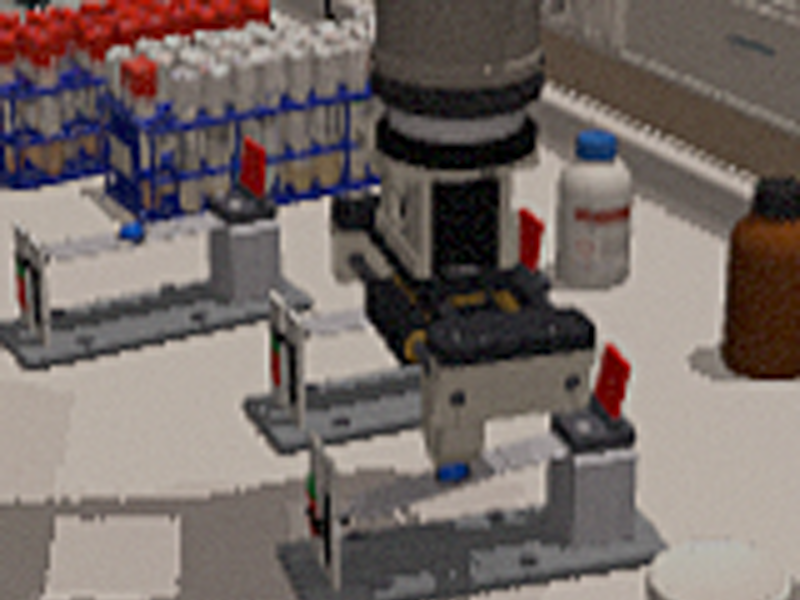

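```bash
python3 -m jog '[0,0,-5,0,0,0,0, 0,0,-30,0,0,0,0, 0,0,-65,0,0,0,0, 0,0,-65,0,0,0,0]';python3 fz.py 3
python3 - <<'E'
from plant import arm
from h import *
im=arm.grab_frame("side");cv2.imwrite("pics/s4.png",cv2.resize(im["color"][230:280,230:340,::-1],None,fx=7,fy=7,interpolation=cv2.INTER_CUBIC)[:600])
E
```

```text
t: 8.48
tool_pos: [0.4921, -0.183, 0.1272]
tool_rot: [-1.073, 1.39, -1.401]
contact_force: [-0.4, -0.5, 0.2]
gripper_width: 0.005
fz -0.2 0.39 [ 0.4898 -0.1818  0.124 ] 8.62
```

View pics/s4.png

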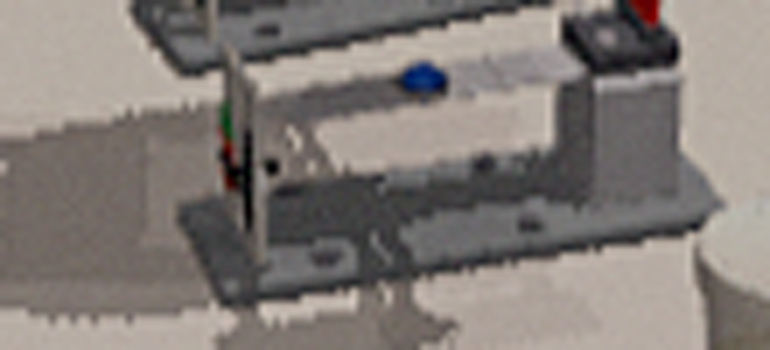

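```bash
python3 -m jog '[0,0,0,40,0,0,0, 0,0,0,60,0,0,0, 0,0,15,60,0,0,0, 0,0,33,60,0,0,0, 0,0,33,60,0,0,0, 0,0,33,68,0,0,0, 0,0,33,77,0,0,0, 0,0,33,85,0,0,0, 0,0,37,90,0,0,0, 0,0,41,95,0,0,0]'
python3 -m jog '[0,0,3,4,0,0,0, 0,0,5,6,0,0,0, 0,0,5,6,0,0,0]'
python3 - <<'E'
from plant import arm
from h import *
im=arm.grab_frame("side");cv2.imwrite("pics/s5.png",cv2.resize(im["color"][150:300,200:360,::-1],None,fx=5,fy=5,interpolation=cv2.INTER_CUBIC)[:600])
E
```

```text
t: 9.93
tool_pos: [0.5822, -0.2062, 0.0835]
tool_rot: [-1.076, 1.396, -1.396]
contact_force: [-0.1, 0.6, -0.0]
gripper_width: 0.004
t: 10.3
tool_pos: [0.5871, -0.2075, 0.0791]
tool_rot: [-1.077, 1.397, -1.395]
contact_force: [-4.6, 1.1, 4.6]
gripper_width: 0.005
```

View pics/s5.png

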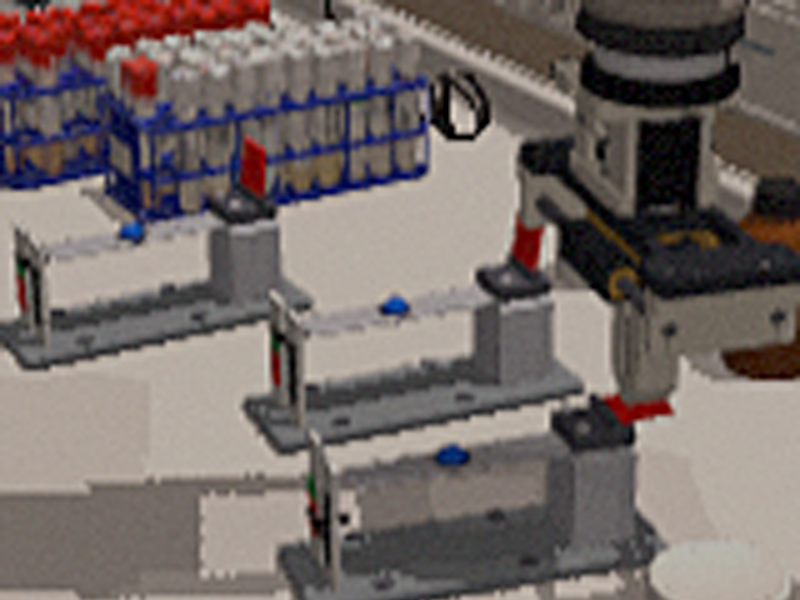

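```bash
python3 -m jog '[0,0,-30,0,0,0,0, 0,0,-60,0,0,0,0, 0,-50,-60,-22,0,-0.03,0, 0,-100,-60,-43,0,-0.07,0, 0,-150,-60,-65,0,-0.1,0, 0,-176.6,-50,-76.2,0,-0.117,0, 0,-176.6,-20,-76.2,0,-0.117,0, 0,-176.6,0,-76.2,0,-0.117,0, 0,-176.6,5,-76.2,0,-0.117,0, 0,-176.6,6,-76.2,0,-0.117,0]'
python3 fz.py 4
python3 - <<'E'
from plant import arm
from h import *
im=arm.grab_frame("side");cv2.imwrite("pics/s6.png",cv2.resize(im["color"][150:300,200:360,::-1],None,fx=5,fy=5,interpolation=cv2.INTER_CUBIC)[:600])
E
```

```text
t: 11.6
tool_pos: [0.5592, -0.0176, 0.0729]
tool_rot: [-1.139, 1.311, -1.312]
contact_force: [-0.4, 0.8, 0.4]
gripper_width: 0.008
fz -0.25 0.4 [ 0.5594 -0.0177  0.0735] 11.8
```

View pics/s6.png

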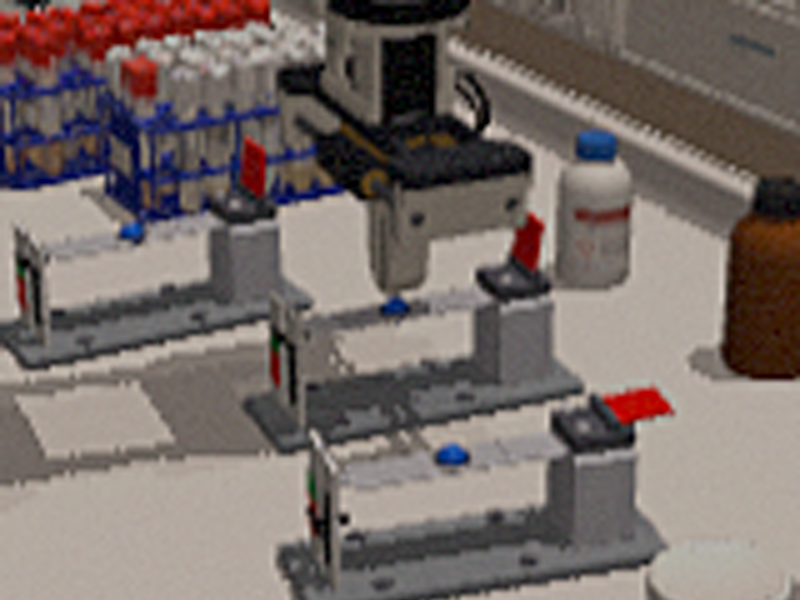

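```bash
python3 -m jog '[0,0,1,0,0,0,0, 0,0,2,0,0,0,0, 0,0,3,0,0,0,0, 0,0,4,0,0,0,0, 0,0,4,0,0,0,0]'; python3 fz.py 3;python3 -m jog '[0,0,0.5,0,0,0,0, 0,0,1,0,0,0,0, 0,0,1,0,0,0,0]'; python3 fz.py 4
```

```text
t: 12.48
tool_pos: [0.5588, -0.0175, 0.0688]
tool_rot: [-1.14, 1.312, -1.312]
contact_force: [-1.0, -0.4, 2.1]
gripper_width: 0.0
fz 1.93 0.08 [ 0.5588 -0.0175  0.0688] 12.62
t: 13.0
tool_pos: [0.5587, -0.0174, 0.0678]
tool_rot: [-1.14, 1.312, -1.312]
contact_force: [-1.7, 0.1, 4.9]
gripper_width: 0.007
fz 4.52 0.46 [ 0.5587 -0.0174  0.0677] 13.2
```

```bash
python3 -m jog '[0,0,0.5,0,0,0,0, 0,0,0.8,0,0,0,0, 0,0,0.8,0,0,0,0]'; python3 fz.py 5; python3 -m jog '[0,0,-5,0,0,0,0, 0,0,-40,0,0,0,0, 0,0,-60,0,0,0,0]'
python3 - <<'E'
from plant import arm
from h import *
im=arm.grab_frame("side");cv2.imwrite("pics/s7.png",cv2.resize(im["color"][200:265,235:325,::-1],None,fx=8,fy=8,interpolation=cv2.INTER_CUBIC)[:600])
E
```

```text
t: 13.58
tool_pos: [0.5587, -0.0175, 0.067]
tool_rot: [-1.14, 1.312, -1.312]
contact_force: [-2.8, -0.1, 4.8]
gripper_width: 0.007
fz 5.59 0.16 [ 0.5587 -0.0175  0.067 ] 13.82
t: 14.2
tool_pos: [0.5597, -0.0176, 0.1282]
tool_rot: [-1.138, 1.31, -1.313]
contact_force: [-0.1, 0.6, -1.2]
gripper_width: 0.003
```

View pics/s7.png

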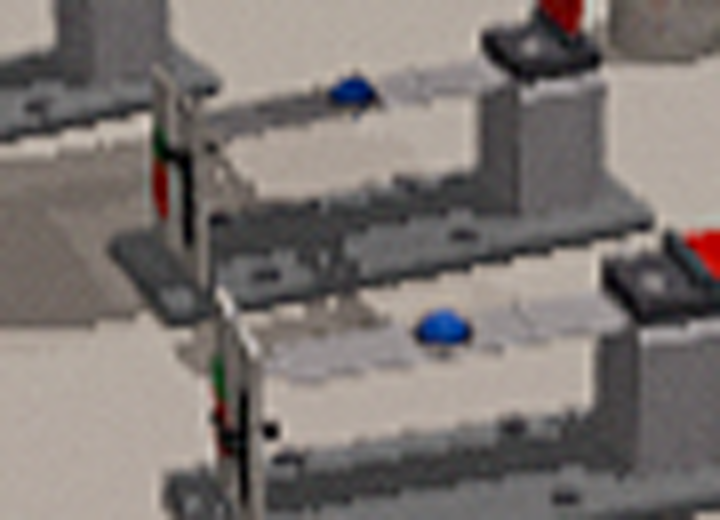

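```bash
python3 -m jog '[0,-41,0,-25,0,-0.02,0, 0,-83,0,-51,0,-0.04,0, 0,-124,0,-77,0,-0.06,0, 0,-165.4,0,-102.5,0,-0.087,0, 0,-165.4,5,-102.5,0,-0.087,0, 0,-165.4,30,-102.5,0,-0.087,0, 0,-165.4,48,-102.5,0,-0.087,0, 0,-165.4,53,-102.5,0,-0.087,0, 0,-165.4,54,-102.5,0,-0.087,0]'
python3 fz.py 4
python3 - <<'E'
from plant import arm
from h import *
im=arm.grab_frame("side");cv2.imwrite("pics/s8.png",cv2.resize(im["color"][150:270,180:340,::-1],None,fx=5,fy=5,interpolation=cv2.INTER_CUBIC)[:600])
E
```

```text
t: 15.38
tool_pos: [0.4809, 0.1601, 0.0727]
tool_rot: [-1.183, 1.249, -1.249]
contact_force: [0.2, 0.6, 0.2]
gripper_width: 0.006
fz 0.33 0.26 [0.481  0.1605 0.0735] 15.57
```

View pics/s8.png

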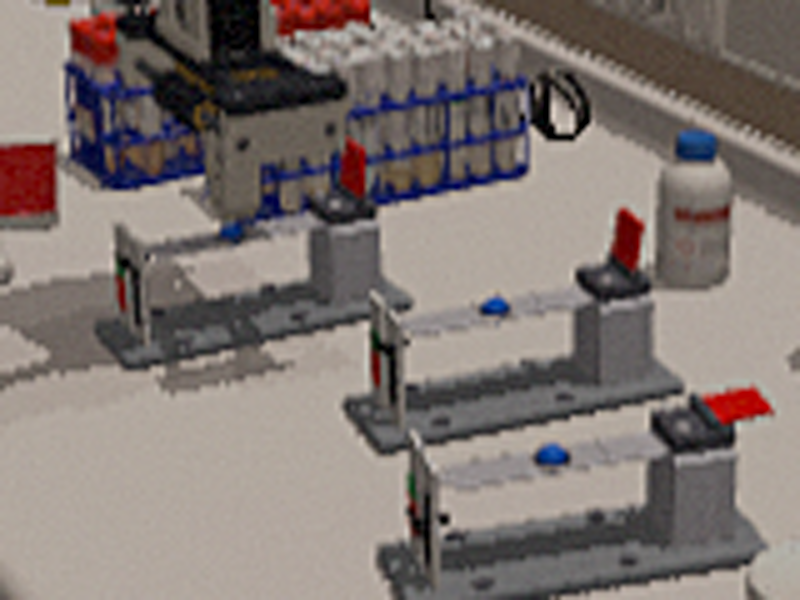

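Finger is over the left button (crop (231,225)); other tabs are as intended. Pressing as at the middle stand.

```bash
python3 -m jog '[0,0,1,0,0,0,0, 0,0,2,0,0,0,0, 0,0,3,0,0,0,0, 0,0,4,0,0,0,0, 0,0,4,0,0,0,0]'; python3 fz.py 3;python3 -m jog '[0,0,0.5,0,0,0,0, 0,0,1,0,0,0,0, 0,0,1,0,0,0,0]'; python3 fz.py 4
```

```text
t: 16.25
tool_pos: [0.4804, 0.1606, 0.0689]
tool_rot: [-1.184, 1.248, -1.248]
contact_force: [-2.5, 0.1, 2.0]
gripper_width: 0.006
fz 1.69 0.43 [0.4804 0.1607 0.0689] 16.4
t: 16.77
tool_pos: [0.4803, 0.1606, 0.068]
tool_rot: [-1.184, 1.248, -1.248]
contact_force: [-2.0, 0.6, 4.6]
gripper_width: 0.006
fz 4.9 0.38 [0.4803 0.1606 0.0679] 16.98
```

```bash
python3 -m jog '[0,0,0.4,0,0,0,0, 0,0,0.8,0,0,0,0, 0,0,0.8,0,0,0,0]'; python3 fz.py 5; python3 -m jog '[0,0,-5,0,0,0,0, 0,0,-40,0,0,0,0, 0,0,-90,0,0,0,0, 0,0,-130,0,0,0,0, 0,0,-130,0,0,0,0]'
python3 - <<'E'
from plant import arm
from h import *
f=arm.grab_frame("side");im=f["color"]
cv2.imwrite("pics/s9.png",cv2.resize(im[180:270,195:295,::-1],None,fx=6.6,fy=6.6,interpolation=cv2.INTER_CUBIC))
g=arm.grab_frame("top");cv2.imwrite("pics/t9.png",g["color"][:,:,::-1])
for nm,x,y,yw in(("L",.480,.1606,-3),("M",.5585,-.0175,-8),("R",.490,-.182,-14.8)):
    c,s=np.cos(np.radians(yw)),np.sin(np.radians(yw))
    for q in(0,.0045,.016,.022,.037):
        # needle left end (toward camera: -y) in front of the plate at x=-72
        o=[]
        for yy in(-.015,.015):
            o.append(((proj(f,[x-.071*c-yy*s,y-.071*s+yy*c,.058-q])-[195,180])*6.6).round(0))
        print(nm,q,*o)
E
```

```text
t: 17.35
tool_pos: [0.4803, 0.1606, 0.0671]
tool_rot: [-1.184, 1.249, -1.248]
contact_force: [-2.3, 0.8, 5.7]
gripper_width: 0.006
fz 5.39 0.66 [0.4803 0.1606 0.0671] 17.6
t: 18.23
tool_pos: [0.4826, 0.1609, 0.2003]
tool_rot: [-1.177, 1.243, -1.251]
contact_force: [-0.5, -0.5, -0.5]
gripper_width: 0.004
L 0 [ 70. 159.] [ 47. 137.]
L 0.0045 [ 71. 169.] [ 48. 146.]
L 0.016 [ 72. 192.] [ 49. 169.]
L 0.022 [ 73. 204.] [ 50. 181.]
L 0.037 [ 75. 234.] [ 53. 210.]
M 0 [408. 260.] [383. 232.]
M 0.0045 [408. 270.] [383. 242.]
M 0.016 [409. 294.] [384. 266.]
M 0.022 [409. 307.] [384. 279.]
M 0.037 [410. 339.] [385. 310.]
R 0 [452. 459.] [431. 421.]
R 0.0045 [452. 469.] [431. 431.]
R 0.016 [453. 497.] [432. 459.]
R 0.022 [453. 511.] [432. 473.]
R 0.037 [453. 547.] [433. 507.]
```

View pics/s9.png

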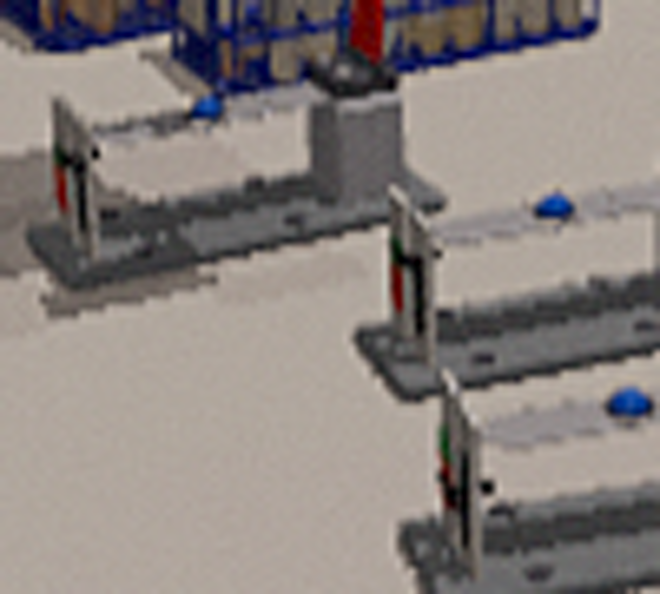

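View pics/t9.png

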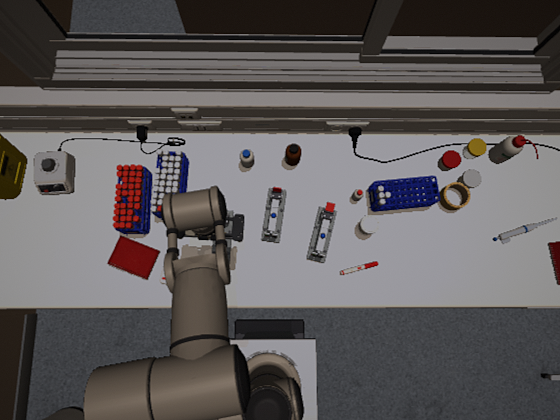

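```bash
python3 - <<'E'
from h import *
a=cv2.imread("pics/s2.png")  # origin 200,150 x5
from plant import arm
im=arm.grab_frame("side")["color"]
b=cv2.resize(im[150:300,200:360,::-1],None,fx=5,fy=5,interpolation=cv2.INTER_CUBIC)[:600]
o=[]
for (x,y) in((0,210),(255,280)):
    o.append(np.hstack([cv2.resize(k[y:y+140,x:x+90],None,fx=4,fy=2.1*1,interpolation=cv2.INTER_NEAREST) for k in(a,b)]))
cv2.imwrite("pics/cmp.png",np.vstack(o))
E
```

View pics/cmp.png

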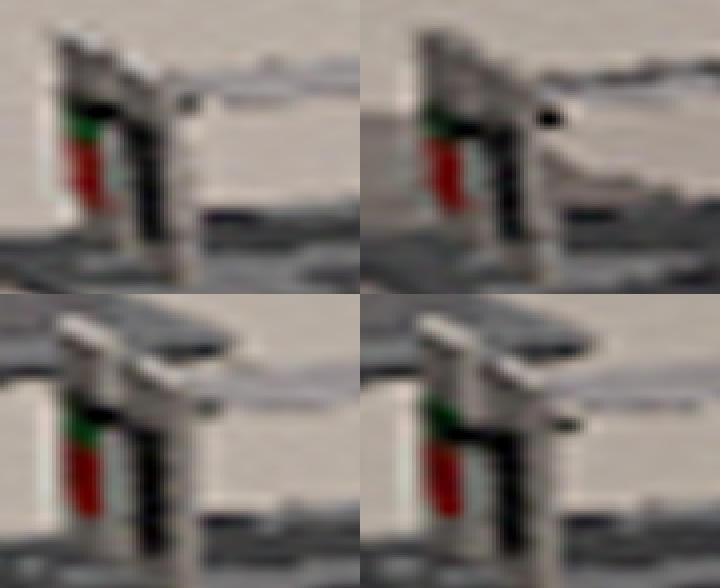

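Both needles stand in green; the left one's travel estimate (about 5.7 mm) has the smallest margin, so I press it once more slightly deeper.

```bash
python3 -m jog '[0,0,50,0,0,0,0, 0,0,100,0,0,0,0, 0,0,122,0,0,0,0, 0,0,126,0,0,0,0, 0,0,128,0,0,0,0, 0,0,129,0,0,0,0, 0,0,130,0,0,0,0, 0,0,130,0,0,0,0]'; python3 fz.py 4;python3 -m jog '[0,0,0.3,0,0,0,0, 0,0,0.6,0,0,0,0, 0,0,0.6,0,0,0,0]'; python3 fz.py 4
```

```text
t: 19.38
tool_pos: [0.4807, 0.1607, 0.0677]
tool_rot: [-1.183, 1.248, -1.249]
contact_force: [-1.2, -0.2, 4.4]
gripper_width: 0.006
fz 3.91 0.37 [0.4807 0.1607 0.0674] 19.57
t: 19.95
tool_pos: [0.4806, 0.1607, 0.0667]
tool_rot: [-1.183, 1.248, -1.248]
contact_force: [-2.0, -0.5, 5.7]
gripper_width: 0.002
fz 6.53 0.47 [0.4806 0.1607 0.0667] 20.15
```

```bash
python3 -m jog '[0,0,-5,0,0,0,0, 0,0,-40,0,0,0,0, 0,0,-90,0,0,0,0, 0,0,-130,0,0,0,0, 0,0,-130,0,-30,0,0, 0,0,-130,-60,0,0,0, 0,0,-130,-60,0,0,0]'
python3 - <<'E'
from plant import arm
from h import *
f=arm.grab_frame("side");im=f["color"];print(arm.sense()["tool_pos"])
cv2.imwrite("pics/s10.png",cv2.resize(im[150:300,185:375,::-1],None,fx=4.2,fy=4,interpolation=cv2.INTER_CUBIC))
E
```

```text
t: 21.02
tool_pos: [0.419, 0.1639, 0.1967]
tool_rot: [-1.185, 1.25, -1.247]
contact_force: [1.6, 0.7, -0.2]
gripper_width: -0.004
[0.42073485 0.16387095 0.19674224]
```

View pics/s10.png

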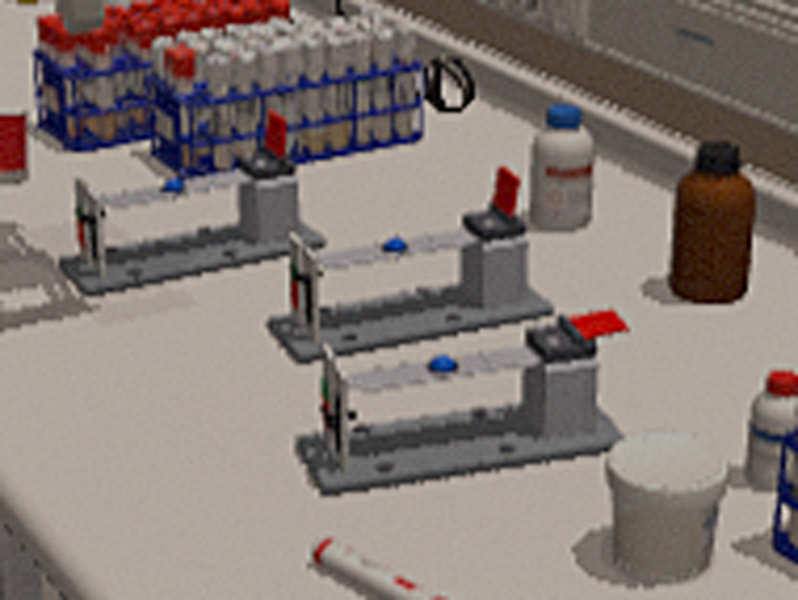

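```bash
python3 -c "
from plant import arm
print(arm.hand_in())"
```

```text
the job is handed in; nothing more can be done
None
```

I pressed all three clips. The right-hand stand, nearest the side camera (y ≈ -0.18 m), is the slack one. I laid its red tab back and handed the job in at about 21 s, well inside the 56 s. The hand-in reports no verdict.

| Stand | Force on the button | Dome travel | Pointer |
|---|---|---|---|
| Right | about 6 N, held about 0.5 s | about 10 mm | red, roughly 22 mm |
| Middle | about 5.6 N | about 3 mm | green, roughly 6 mm |
| Left | about 5.4 N, then about 6.5 N | about 3 mm | green, estimated 6.5 mm |

- **Force:** the readings are noisy by about ±0.5 N. Sideways friction on the right stand adds to the vertical 6 N, so the total there was about 7.7 N.
- **Left stand:** I pressed it twice because the first pass left the pointer at only about 5.7 mm, close to the 4.5 mm limit. The 6.5 mm after the second press is worked out from the dome travel. I saw the needle in green at a larger magnification only after the first press.
- **Last picture:** the right tab lies flat and the other two are up. The marker, cup, dropper and both bottles look undisturbed, and the arm is clear of everything. The timer is outside that picture and was hidden by the arm in the last top view, so I did not check it. The arm never worked near it.
- **Slip:** in the final retreat I typed a turn value in the wrong column of one row. The arm can turn only about 11° per row, and the tool was high and clear of everything. The next row put it back.

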